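# Load the reagent nests on a laboratory bench

## Task

Put each of the four white reagent containers into the black nest on the bench that matches its shape and size, so that it stands upright and flat on the nest's floor, inside the rim. Set each one down rather than dropping it, and never let one tip over.

Things in the scene. Friction and masses are not known exactly. Their poses are not given: they have to be found in the camera images.
- pot_center (a point): Large round pot: upright cylinder 56 mm in diameter and 54 mm high, with a 54 mm wide, 18 mm high cap on it; 72 mm high in all, about 110 g. White plastic with tan cap(s). Point: its centre, half-way up, z up. Starts standing upright on the bench.
- vial_center (a point): Small round vial: upright cylinder 34 mm in diameter and 60 mm high, with a 31 mm wide, 18 mm high cap on it; 78 mm high in all, about 60 g. White plastic with tan cap(s). Point: its centre, half-way up, z up. Starts standing upright on the bench.
- square_center (a point): Square bottle: 48 x 48 mm body, 60 mm high, sides along its x and y, with a 28 mm wide, 18 mm high cap in the middle; 78 mm high in all, about 130 g. White plastic with tan cap(s). Point: its centre, half-way up, z up. Starts standing upright on the bench.
- cassette_center (a point): Oblong cassette: body 84 mm long (along its x), 36 mm wide (along its y), 62 mm high, with two 22 mm wide, 12 mm high caps 44 mm apart along its x; 74 mm high in all, about 140 g. White plastic with tan cap(s). Point: its centre, half-way up, z up. Starts standing upright on the bench. Either way round in its nest is right.
- pot_nest: Nest of the large pot: round, 72 mm inside and 80 mm outside diameter. Black plastic with a grey floor, fixed to the bench; flat floor 4 mm above the bench inside a raised rim whose top is 12 mm above the bench, 4 mm thick, with an 8 mm gap all round its container. Origin: centre of its underside, at bench height; z up. Clutter up to 90 mm high (tube rack, dish, timer, cap tray) stands in between: carry over it.
- vial_nest: Nest of the small vial: round, 50 mm inside and 58 mm outside diameter. Black plastic with a grey floor, fixed to the bench; flat floor 4 mm above the bench inside a raised rim whose top is 12 mm above the bench, 4 mm thick, with an 8 mm gap all round its container. Origin: centre of its underside, at bench height; z up.
- square_nest: Nest of the square bottle: square, 64 x 64 mm inside and 72 x 72 mm outside, sides along its x and y; any quarter turn of the bottle is right. Black plastic with a grey floor, fixed to the bench; flat floor 4 mm above the bench inside a raised rim whose top is 12 mm above the bench, 4 mm thick, with an 8 mm gap all round its container. Origin: centre of its underside, at bench height; z up.
- cassette_nest: Nest of the cassette: oblong, inside 100 mm (along its x) x 52 mm (along its y), outside 108 x 60 mm. Black plastic with a grey floor, fixed to the bench; flat floor 4 mm above the bench inside a raised rim whose top is 12 mm above the bench, 4 mm thick, with an 8 mm gap all round its container. Origin: centre of its underside, at bench height; z up.
There are look-alikes about, which are no part of the job. Leave any blue look-alike of the part that bears square_center alone. Leave any purple look-alike of the part that bears pot_center alone.

How it is judged:
By the outcome, as a careful person would: the job done as asked, in the order asked, and still so for the second after the job is handed in, with the robot touching nothing.
It also fails if it takes over 109 s, if anything falls off the work surface, if the arm or the gripper's body presses on something with over 40 N, if the wrist force passes 120 N, or if a joint passes its speed limit or range.

## Robot

A 6-joint arm with a two-finger parallel gripper is mounted at the origin on the work surface. World frame = base frame: x ahead of the robot, y to its left, z up, the work surface at z = 0. Lengths are in m, angles in rad, forces in N, time in s.
With the tool pointing down it reaches from about 0.375 to 0.975 m from the base axis. Payload 3.8 kg.
Tool frame: the origin (TCP) lies midway between the tips of the shut fingers; the grasp point (between the pads) lies 19 mm behind it; z points along the fingers, y is the line along which they close (so a half turn about z gives the same grasp; the last joint's range is limited). The gripper opens to 85 mm and grips with 20 to 120 N. Pads are 22 mm wide; open, the fingers measure 114 mm over their backs; the gripper's body (76 mm by 85 mm) begins 54 mm behind the grasp point. The pads swing forward as they close: fully open they stand 13 mm farther back than shut.
Start: joints at [-0.037, 0.264, 1.604, -0, 1.274, -0.037], TCP at [0.675, -0, 0.231] pointing down, gripper open.
Joint ranges: [-2.63, 2.63], [-0.94, 2.18], [0.31, 2.57], [-1.31, 4.45], [0, 2.66], [-2.55, 2.55]. Speed limits (rad/s): [2.57, 2.57, 3.14, 3.14, 3.14, 3.14].

## Interface

Orientations are given as a rotation vector (axis times angle).
In Python, from workcell import read_state, vision, ticket gives the robot as it stands. The module is installed in compiled form; this text tells all that it offers.
- The arm moves only by the tool jog_arm, never from a script. Its arguments are lists of equal length, an entry for each row: "turn": the turn, a rotation vector about the tool's x, y, z in rad, a list of three; "delta_pos": the shift along the tool's x, y, z in m, a list of three; "gripper": the finger opening in m, from 0 to 0.0854. In form: {"turn": [[rx, ry, rz], ...], "delta_pos": [[dx, dy, dz], ...], "gripper": [gripper, ...]}. A call has 1 to 20 rows; each row shifts and turns the commanded pose from where the row before left it, along the tool's axes as they then stand; what a row does not reach is not made up. A row lasts 1/12 s, in which the tool goes at most 41.7 mm and 7.16 degrees, less where a joint would pass 70% of its speed; a pose out of reach is approached as far as the arm can. A call with a gripper value outside its range is refused whole. The fingers move at their own pace and stop on an object; "grip_force" is the grip in N (left out, the last holds). Time passes only in rows, so rows that do not move let the fingers close. It gives the time, the measured TCP pose, the force, the opening and the grip force at its end, in the units of the state.
- read_state(): the state, without advancing time (a new reading comes with each control period).
- vision.read_camera(name): name is "scene" or "side" or "wrist"; returns the picture (420x560x3 uint8, red, green, blue); there is no depth.
- vision.calibration(name): a dict with "vfov" (degrees; the focal length in pixels is half the picture's height over the tangent of half this angle, whatever the lens; pixels are square), "cx", "cy" (the principal point, pixels), "R" (3x3) and "t" (3): a world point X has camera coordinates R X + t; the wrist camera has in their place "mount" (4x4, takes a point from camera to tool coordinates, whose origin is the TCP and whose axes are the flange's). Camera axes: x right, y down, z forward; pixel columns grow to the right and rows downward; lengths in m; the calibration is good to about 2 mm. A picture is of the moment at which its call begins: read the wrist's pose just before it. calibration takes no time and is no camera call.
- ticket.finish_job(): hands the job in; it is judged then, once.
The state is a dict: "time": time; "q": joint angles; "joint_vel": joint speeds; "joint_torque": joint torques, N m; "tool_pos": TCP position; "tcp_rot": TCP orientation; "wrist_force": force on the tool from outside, world axes, zero at the start; "torque": the same for the moment, N m; "width": opening from 0.0 (shut) to 1.0 (fully open); "grip_force": force on a finger pad.
Only numpy, scipy, OpenCV 4.12 (cv2) and the standard library are available. Lean on these libraries where they do the work, as an engineer would, in place of code of your own. Each camera call takes 0.05 s, during which the arm holds its last target. There are 200 camera calls.

## Working session

There is one attempt and no reset: what is moved stays moved. The work goes in short steps, Python scripts to look and compute and a tool call to move; the robot and the scene stay as the last step left them, time stands still between calls to the robot, and variables do not carry over. Pictures are saved under pics/ and viewed, at most 14 in all, crops included, and the job is handed in when it is done.

Besides the shell and the picture viewer there is one more tool, called after ">>>" in YAML: its name, and indented under it one key for each argument. jog_arm: Moves the arm, as the interface text tells. Its arguments: {"type":"object","properties":{"turn":{"type":"array","items":{"type":"array","items":{"type":"number"}}},"delta_pos":{"type":"array","items":{"type":"array","items":{"type":"number"}}},"gripper":{"type":"array","items":{"type":"number"}},"grip_force":{"type":"number"}},"required":["turn","delta_pos","gripper"]}

```bash
mkdir -p pics; python3 - <<'E'
from workcell import read_state, vision
import cv2,json
s=read_state(); print(s)
for n in ("scene","side","wrist"):
    im=vision.read_camera(n); cv2.imwrite(f"pics/{n}0.png",im[:,:,::-1]); print(n,vision.calibration(n))
E
```

```text
{'time': 0.0, 'q': array([-3.69143120e-02,  2.64755322e-01,  1.60535317e+00,  2.32682195e-05,
        1.27368859e+00, -3.69082684e-02]), 'joint_vel': array([ 6.52154786e-04, -1.38971241e-05, -2.87228120e-04, -7.72573376e-04,
        1.24943395e-03, -1.03709053e-04]), 'joint_torque': array([ 6.10465631e-04, -5.15121067e+01, -3.67308676e+01, -4.07824507e-05,
        1.31324201e-02,  1.46811578e-05]), 'tool_pos': array([6.74284031e-01, 2.26728222e-05, 2.29971801e-01]), 'tcp_rot': array([-2.22030231, -2.22027372,  0.00232967]), 'wrist_force': array([-0.04203588, -0.44460782, -0.77168939]), 'torque': array([ 0.06063705,  0.00728487, -0.01390086]), 'grip_force': 0.0, 'width': 0.997382778613203}
scene {'vfov': 52.159785760653165, 'cx': 280.5640426569279, 'cy': 214.2817636965736, 'R': array([[ 0.06554085,  0.99763939,  0.0204952 ],
       [ 0.74007354, -0.03482219, -0.67162383],
       [-0.6693247 ,  0.05918676, -0.74060879]]), 't': array([-0.0221625 , -0.33666141,  1.3663607 ])}
side {'vfov': 43.304376859851686, 'cx': 278.89341488730213, 'cy': 223.61068541812625, 'R': array([[ 0.8104159 , -0.58537287, -0.02376271],
       [-0.34391895, -0.44251683, -0.82818996],
       [ 0.47428454,  0.67935076, -0.5599435 ]]), 't': array([-0.40843552,  0.22834558,  1.22437497])}
wrist {'vfov': 59.32940566563977, 'cx': 276.9955976446835, 'cy': 211.49109662676568, 'mount': array([[-7.06909171e-04, -9.62182403e-01, -2.72405073e-01,
         6.95926064e-02],
       [ 9.99999036e-01, -3.54711951e-04, -1.34215890e-03,
         1.75863379e-04],
       [ 1.19477634e-03, -2.72405759e-01,  9.62181727e-01,
        -1.42282965e-01],
       [ 0.00000000e+00,  0.00000000e+00,  0.00000000e+00,
         1.00000000e+00]])}
```

View pics/scene0.png

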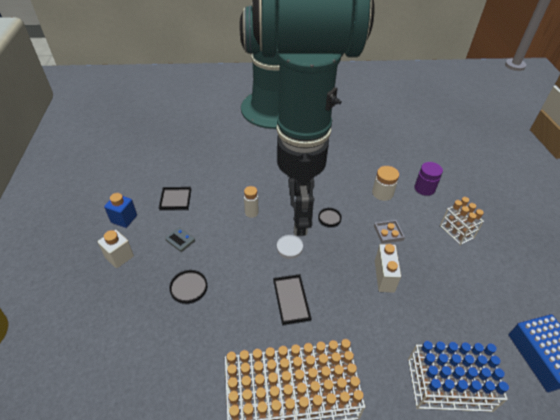

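View pics/side0.png

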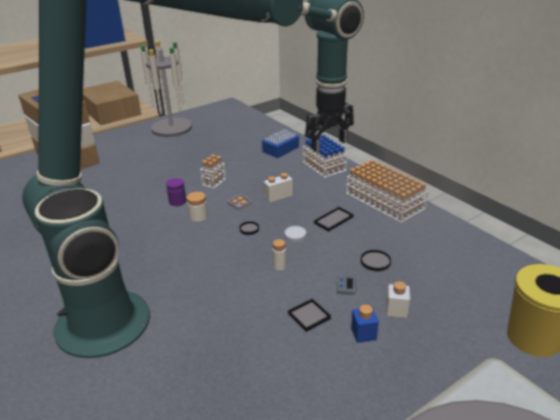

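View pics/wrist0.png

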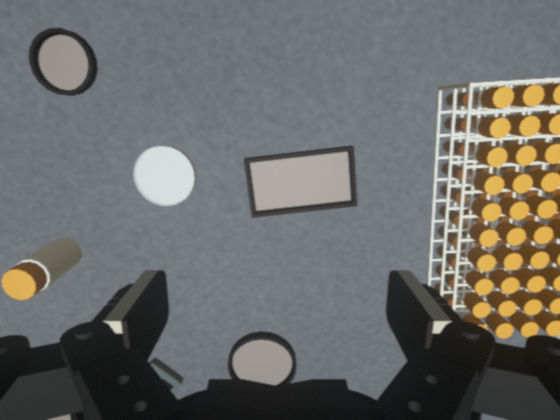

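The scene picture shows these candidates:
- **Pot:** white (387,183), with the purple look-alike at (429,178).
- **Square bottle:** white (115,248), with the blue one at (120,209).
- **Vial:** (251,202).
- **Cassette:** (388,268), with caps at (390,250) and (392,267).
- **Nests:** square (175,198), vial (330,217), pot (188,287), cassette (292,299).
- **Clutter:** dish (290,245), timer (180,239), cap tray (389,231), tube rack (464,220).

I choose the white containers. The side picture agrees: pot (197,206), vial (279,255), square (399,300), cassette (279,187). The wrist picture shows the vial at (40,268), the dish at (164,176), the cassette nest at (300,180), and two round nests at (63,62) and (262,360). Next I fit the models to the silhouettes in both fixed cameras.

```bash
cat > h.py <<'E'
import numpy as np, cv2
from scipy.optimize import minimize
from workcell import read_state, vision
from scipy.spatial.transform import Rotation as Rot
def cyl(d,z0,z1,x=0,y=0):
    a=np.linspace(0,2*np.pi,36,endpoint=False)
    return np.array([[x+d/2*np.cos(t),y+d/2*np.sin(t),z] for z in (z0,z1) for t in a])
def box(a,b,z0,z1):
    return np.array([[sx*a/2,sy*b/2,z] for z in (z0,z1) for sx in (-1,1) for sy in (-1,1)])
M=dict(pot=[cyl(.056,0,.054),cyl(.054,.054,.072)],vial=[cyl(.034,0,.06),cyl(.031,.06,.078)],
 square=[box(.048,.048,0,.06),cyl(.028,.06,.078)],
 cassette=[box(.084,.036,0,.062),cyl(.022,.062,.074,.022),cyl(.022,.062,.074,-.022)],
 pot_nest=[cyl(.08,0,.012)],vial_nest=[cyl(.058,0,.012)],square_nest=[box(.072,.072,0,.012)],cassette_nest=[box(.108,.06,0,.012)])
def cam(n,state=None):
    c=vision.calibration(n); f=210/np.tan(np.radians(c["vfov"]/2))
    if n=="wrist":
        T=np.eye(4);T[:3,:3]=Rot.from_rotvec(state["tcp_rot"]).as_matrix();T[:3,3]=state["tool_pos"]
        E=np.linalg.inv(T@c["mount"]);R,t=E[:3,:3],E[:3,3]
    else: R,t=c["R"],c["t"]
    return f,c["cx"],c["cy"],np.array(R),np.array(t)
def proj(P,c):
    f,cx,cy,R,t=c; q=P@R.T+t; return np.c_[f*q[:,0]/q[:,2]+cx,f*q[:,1]/q[:,2]+cy]
def ray(uv,z,c):
    f,cx,cy,R,t=c; d=R.T@np.array([(uv[0]-cx)/f,(uv[1]-cy)/f,1]); o=-R.T@t
    return o+d*(z-o[2])/d[2]
def seg(im,seed,r=32,th=11):
    lab=cv2.cvtColor(im,cv2.COLOR_RGB2LAB).astype(float)
    x,y=seed; x0,y0=max(x-r,0),max(y-r,0); roi=lab[y0:y+r,x0:x+r]
    bg=np.median(np.vstack([roi[:3].reshape(-1,3),roi[-3:].reshape(-1,3),roi[:,:3].reshape(-1,3),roi[:,-3:].reshape(-1,3)]),axis=0)
    m=(np.linalg.norm((roi-bg)*[.7,1.5,1.5],axis=2)>th).astype(np.uint8)
    n,l=cv2.connectedComponents(m)
    k=l[y-y0,x-x0]
    if k==0: k=np.bincount(l[l>0]).argmax()
    full=np.zeros(im.shape[:2],np.uint8); m=(l==k).astype(np.uint8)
    cs,_=cv2.findContours(m,cv2.RETR_EXTERNAL,cv2.CHAIN_APPROX_NONE); cv2.drawContours(m,cs,-1,1,-1)
    full[y0:y+r,x0:x+r]=m; return full
S=4
def render(name,x,y,a,c,shape,z0=0):
    m=np.zeros((shape[0],shape[1]),np.uint8); R=Rot.from_euler("z",a).as_matrix()
    for p in M[name]:
        uv=proj(p@R.T+[x,y,z0],c); h=cv2.convexHull(uv.astype(np.float32))
        cv2.fillConvexPoly(m,np.round((h+.5)*S*16-8).astype(np.int32),1,shift=4)
    return m
def fit(name,views,x0,z0=0,yaws=None):
    """views: list of (mask,cam)"""
    crops=[]
    for m,c in views:
        crops.append((cv2.resize(cv2.GaussianBlur(m.astype(np.float32),(3,3),0),None,fx=S,fy=S,interpolation=cv2.INTER_LINEAR)>.5,c))
    def cost(p):
        s=0
        for m,c in crops:
            r=render(name,p[0]/1000,p[1]/1000,p[2]/50,c,m.shape,z0)>0
            s+=1-(r&m).sum()/(r|m).sum()
        return s/len(crops)
    best=None
    for a in (yaws if yaws is not None else [0]):
        p=np.array([x0[0]*1000,x0[1]*1000,a*50])
        o=minimize(cost,p,method="Nelder-Mead",options=dict(initial_simplex=[p,p+[8,0,0],p+[0,8,0],p+[0,0,8]],maxfev=120,xatol=.1,fatol=1e-4))
        if best is None or o.fun<best.fun: best=o
    return best.x[0]/1000,best.x[1]/1000,best.x[2]/50,1-best.fun
E
cat > m.py <<'E'
from h import *
import json
seeds=dict(pot=((387,183),(197,206)),vial=((251,202),(279,255)),square=((115,250),(399,300)),cassette=((388,268),(279,187)),
 pot_nest=((188,287),(376,260)),vial_nest=((330,217),(249,228)),square_nest=((175,198),(309,314)),cassette_nest=((292,299),(334,218)))
ims={n:cv2.imread(f"pics/{n}0.png")[:,:,::-1].copy() for n in("scene","side")}
cs={n:cam(n) for n in ims}; out={}
vis={n:ims[n].copy() for n in ims}
for k,(a,b) in seeds.items():
    vs=[(seg(ims[n],s,34 if 'nest' not in k or k!='vial_nest' else 18),cs[n]) for n,s in zip(ims,(a,b))]
    z=.006 if 'nest' in k else .035
    xs=[ray(s,z,cs[n])[:2] for n,s in zip(ims,(a,b))]
    yaws=[0] if k[:3] in("pot","via") else np.arange(0,np.pi if 'cas' in k else np.pi/2,np.pi/8)
    r=[fit(k,v,xs[0],0,yaws) for v in ([vs[0]],[vs[1]],vs)]
    out[k]=r[2]; print(k,*[np.round(q,3) for q in r],[int(v[0].sum()) for v in vs])
    for (m,_),n in zip(vs,ims):
        cc,_=cv2.findContours(m,cv2.RETR_EXTERNAL,cv2.CHAIN_APPROX_NONE); cv2.drawContours(vis[n],cc,-1,(255,0,0),1)
json.dump(out,open("fit.json","w"))
v=np.hstack([cv2.resize(vis["scene"][150:340,80:420],None,fx=2,fy=2)[:, :680]])
w=cv2.resize(vis["side"][150:350,150:430],None,fx=2,fy=2)
cv2.imwrite("pics/v1.png",v[:,:,::-1]);cv2.imwrite("pics/v2.png",w[:,:,::-1])
E
time python3 m.py
```

```text
pot [0.39  0.264 0.226 0.966] [0.394 0.264 0.073 0.475] [0.391 0.263 0.131 0.711] [724, 1064]
vial [ 0.443 -0.08   0.104  0.952] [ 0.447 -0.08   0.019  0.925] [ 0.447 -0.08   0.048  0.907] [413, 398]
square [ 0.564 -0.38   0.705  0.946] [ 0.569 -0.38   0.751  0.951] [ 0.567 -0.38   0.735  0.918] [886, 770]
cassette [0.645 0.209 3.005 0.823] [ 0.652  0.208 -0.07   0.952] [0.651 0.208 3.023 0.86 ] [1237, 666]
pot_nest [ 0.656 -0.218  0.056  0.984] [ 0.673 -0.199 -0.289  0.296] [ 0.656 -0.218  0.051  0.634] [1097, 166]
vial_nest [0.475 0.111 0.155 0.977] [0.476 0.108 0.191 0.963] [0.476 0.11  0.162 0.944] [416, 266]
square_nest [ 0.393 -0.271 -0.03   0.971] [ 0.392 -0.273 -0.004  0.94 ] [ 0.393 -0.272 -0.032  0.95 ] [747, 928]
cassette_nest [ 0.698 -0.001  0.117  0.979] [0.72  0.02  0.844 0.235] [ 0.697 -0.001  0.118  0.589] [1477, 115]
real	0m28.004s
user	0m28.045s
sys	0m0.211s
```

View pics/v1.png

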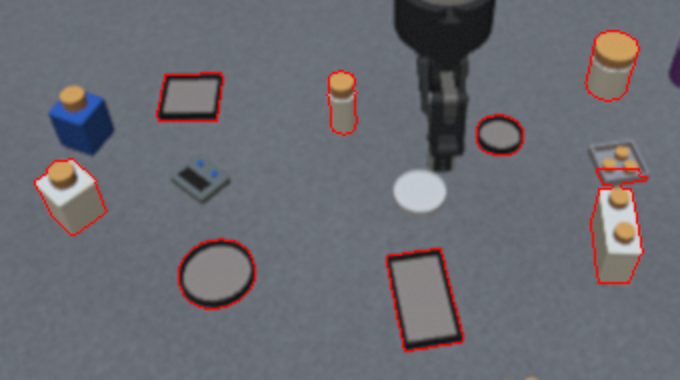

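The red contours outline all eight parts correctly, except that the cassette's scene mask took in the cap tray (crop (618,165)), so I take the cassette from the side view. The pot chosen is the white one with the tan cap (crop (612,65)); the purple one is at the crop edge and separate. The fitted heights and sizes agree and every part is in reach. Next I move to hover over the pot.

>>> jog_arm:
  turn:
    - [0, 0, 0]
    - [0, 0, 0]
    - [0, 0, 0]
    - [0, 0, 0]
    - [0, 0, 0]
    - [0, 0, 0]
    - [0, 0, 0]
    - [0, 0, 0]
    - [0, 0, 0]
    - [0, 0, 0]
    - [0, 0, 0]
    - [0, 0, 0]
  delta_pos:
    - [0.024, -0.0256, 0.0073]
    - [0.024, -0.0256, 0.0073]
    - [0.024, -0.0256, 0.0073]
    - [0.024, -0.0256, 0.0073]
    - [0.024, -0.0256, 0.0073]
    - [0.024, -0.0256, 0.0073]
    - [0.024, -0.0256, 0.0073]
    - [0.024, -0.0256, 0.0073]
    - [0.024, -0.0256, 0.0073]
    - [0.024, -0.0256, 0.0073]
    - [0.024, -0.0256, 0.0073]
    - [0, 0, 0]
  gripper: [0.085, 0.085, 0.085, 0.085, 0.085, 0.085, 0.085, 0.085, 0.085, 0.085, 0.085, 0.085]
  grip_force: 40

```text
time: 1.15
tool_pos: [0.3879, 0.2661, 0.1488]
tcp_rot: [-2.214, -2.223, 0.007]
wrist_force: [-1.4, 0.0, -0.2]
width: 0.998
grip_force: 0.0
```

```bash
cat > w.py <<'E'
from h import *
import sys
# usage: w.py name x y [yaw] : fit model in wrist view near the given guess
k,x,y=sys.argv[1],float(sys.argv[2]),float(sys.argv[3]); yaw=float(sys.argv[4]) if len(sys.argv)>4 else 0
s=read_state(); c=cam("wrist",s); im=vision.read_camera("wrist")
z=M[k][0][:,2].max()
sd=np.round(proj(np.array([[x,y,z]]),c)[0]).astype(int); print("t",round(s["time"],2),"tcp",np.round(s["tool_pos"],4),"seed",sd)
m=seg(im,tuple(sd),110,14)
r=fit(k,[(m,c)],(x,y),0,[yaw]); print(np.round(r,4),m.sum())
v=im.copy(); cc,_=cv2.findContours(m,cv2.RETR_EXTERNAL,cv2.CHAIN_APPROX_NONE); cv2.drawContours(v,cc,-1,(255,0,0),1)
mm=render(k,*r[:3],c,(420*S,560*S)); mm=cv2.resize(mm,(560,420),interpolation=cv2.INTER_NEAREST)
cc,_=cv2.findContours(mm,cv2.RETR_EXTERNAL,cv2.CHAIN_APPROX_NONE); cv2.drawContours(v,cc,-1,(0,255,0),1)
cv2.imwrite(f"pics/w_{k}.png",v[:,:,::-1])
E
python3 w.py pot .392 .264; python3 - <<'E'
from h import *
c=cam("scene"); im=cv2.imread("pics/scene0.png")[:,:,::-1].copy()
for n,sd in(("square",(120,211)),("pot",(429,181))):
    print("blue/purple",n,np.round(fit(n,[(seg(im,sd,24),c)],ray(sd,.03,c)[:2],0,[0,.4,.8,1.2]),3))
E
```

```text
t 1.15 tcp [0.3879 0.2661 0.1488] seed [284 218]
[0.3933 0.2609 0.0651 0.9793] 6772
blue/purple square [ 0.451 -0.389  1.109  0.958]
blue/purple pot [0.38  0.378 0.522 0.98 ]
```

View pics/w_pot.png

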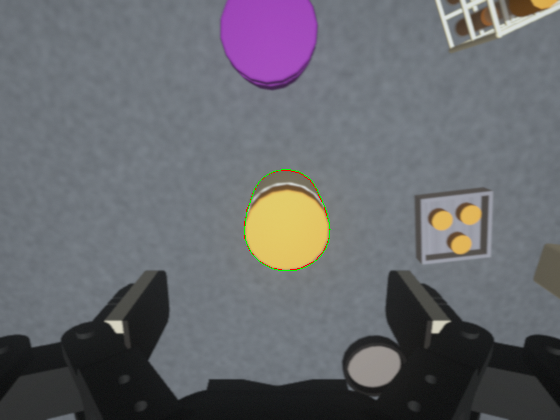

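The wrist view shows the white pot at (287,220), with the model outline matching its contour. The purple pot is at (268,40), well clear. Next I descend.

>>> jog_arm:
  turn:
    - [0, 0, 0]
    - [0, 0, 0]
    - [0, 0, 0]
    - [0, 0, 0]
    - [0, 0, 0]
    - [0, 0, 0]
  delta_pos:
    - [-0.003, 0, 0.02]
    - [0, 0, 0.03]
    - [0, 0, 0.03]
    - [0, 0, 0.025]
    - [0, 0, 0.02]
    - [0, 0, 0]
  gripper: [0.085, 0.085, 0.085, 0.085, 0.085, 0.085]

```text
time: 1.7
tool_pos: [0.3909, 0.2582, 0.022]
tcp_rot: [-2.221, -2.219, 0.012]
wrist_force: [-0.4, -0.7, -1.4]
width: 0.994
grip_force: 0.0
```

>>> jog_arm:
  turn:
    - [0, 0, 0]
    - [0, 0, 0]
    - [0, 0, 0]
    - [0, 0, 0]
    - [0, 0, 0]
    - [0, 0, 0]
  delta_pos:
    - [0, 0, 0]
    - [0, 0, 0]
    - [0, 0, 0]
    - [0, 0, 0]
    - [0, 0, 0]
    - [0, 0, 0]
  gripper: [0.05, 0.05, 0.05, 0.05, 0.05, 0.05]

```text
time: 2.2
tool_pos: [0.3953, 0.2619, 0.028]
tcp_rot: [2.22, 2.221, 0.006]
wrist_force: [0.5, -0.8, 5.6]
width: 0.642
grip_force: 42.9
```

>>> jog_arm:
  turn:
    - [0, 0, 0]
    - [0, 0, 0]
    - [0, 0, 0]
    - [0, 0, 0]
    - [0, 0, 0]
    - [0, 0, 0]
    - [0, 0, 0]
    - [0, 0, 0]
    - [0, 0, 0]
    - [0, 0, 0]
    - [0, 0, 0]
    - [0, 0, 0]
    - [0, 0, 0]
    - [0, 0, 0]
    - [0, 0, 0]
    - [0, 0, 0]
    - [0, 0, 0]
    - [0, 0, 0]
    - [0, 0, 0]
    - [0, 0, 0]
  delta_pos:
    - [0, 0, -0.015]
    - [0, 0, -0.035]
    - [0, 0, -0.04]
    - [0, 0, -0.035]
    - [-0.032, 0.0175, 0]
    - [-0.032, 0.0175, 0]
    - [-0.032, 0.0175, 0]
    - [-0.032, 0.0175, 0]
    - [-0.032, 0.0175, 0]
    - [-0.032, 0.0175, 0]
    - [-0.032, 0.0175, 0]
    - [-0.032, 0.0175, 0]
    - [-0.032, 0.0175, 0]
    - [-0.032, 0.0175, 0]
    - [-0.032, 0.0175, 0]
    - [-0.032, 0.0175, 0]
    - [-0.032, 0.0175, 0]
    - [-0.032, 0.0175, 0]
    - [-0.016, 0.009, 0]
    - [-0.015, 0.009, 0]
  gripper: [0.05, 0.05, 0.05, 0.05, 0.05, 0.05, 0.05, 0.05, 0.05, 0.05, 0.05, 0.05, 0.05, 0.05, 0.05, 0.05, 0.05, 0.05, 0.05, 0.05]

```text
time: 3.87
tool_pos: [0.6568, -0.2201, 0.1508]
tcp_rot: [-2.223, -2.22, 0.0]
wrist_force: [0.6, -0.1, -1.2]
width: 0.645
grip_force: 42.9
```

>>> jog_arm:
  turn:
    - [0, 0, 0]
    - [0, 0, 0]
    - [0, 0, 0]
    - [0, 0, 0]
  delta_pos:
    - [0, 0, 0]
    - [0, 0, 0]
    - [0, 0, 0]
    - [0, 0, 0]
  gripper: [0.05, 0.05, 0.05, 0.05]

```text
time: 4.2
tool_pos: [0.6557, -0.2168, 0.1508]
tcp_rot: [-2.22, -2.222, 0.0]
wrist_force: [1.7, 0.5, -0.7]
width: 0.639
grip_force: 42.9
```

```bash
python3 - <<'E'
from h import *
s=read_state();c=cam("wrist",s);im=vision.read_camera("wrist");cv2.imwrite("pics/c1.png",im[:,:,::-1])
print(s["tool_pos"],s["width"],proj(np.array([[.656,-.218,.006]]),c))
E
```

```text
[ 0.65571843 -0.21681712  0.1508033 ] 0.6394043361151878 [[277.77528915 198.99555778]]
```

View pics/c1.png

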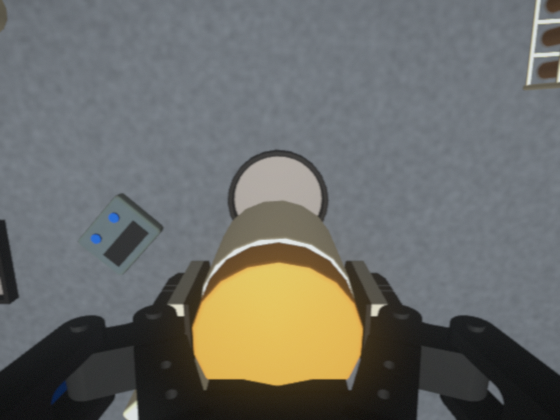

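The nest centre is at (278,200), right where predicted, and the pot is held upright at (278,310). Next I lower it.

>>> jog_arm:
  turn:
    - [0, 0, 0]
    - [0, 0, 0]
    - [0, 0, 0]
    - [0, 0, 0]
    - [0, 0, 0]
    - [0, 0, 0]
    - [0, 0, 0]
    - [0, 0, 0]
  delta_pos:
    - [0, 0, 0.02]
    - [0, 0, 0.035]
    - [0, 0, 0.03]
    - [0, 0, 0.02]
    - [0, 0, 0.008]
    - [0, 0, 0.004]
    - [0, 0, 0.002]
    - [0, 0, 0]
  gripper: [0.05, 0.05, 0.05, 0.05, 0.05, 0.05, 0.05, 0.05]

```text
time: 4.92
tool_pos: [0.6576, -0.2181, 0.0334]
tcp_rot: [2.219, 2.22, 0.002]
wrist_force: [0.7, 0.2, -1.0]
width: 0.643
grip_force: 42.9
```

>>> jog_arm:
  turn:
    - [0, 0, 0]
    - [0, 0, 0]
    - [0, 0, 0]
  delta_pos:
    - [0, 0, 0.001]
    - [0, 0, 0.001]
    - [0, 0, 0]
  gripper: [0.05, 0.05, 0.05]

```text
time: 5.17
tool_pos: [0.658, -0.2186, 0.032]
tcp_rot: [2.219, 2.219, 0.002]
wrist_force: [0.2, 0.1, 3.3]
width: 0.641
grip_force: 43.1
```

>>> jog_arm:
  turn:
    - [0, 0, 0]
    - [0, 0, 0]
    - [0, 0, 0]
    - [0, 0, 0]
    - [0, 0, 0]
    - [0, 0, 0]
    - [0, 0, 0]
    - [0, 0, 0]
    - [0, 0, 0]
    - [0, 0, 0]
    - [0, 0, 0]
    - [0, 0, 0]
    - [0, 0, 0]
    - [0, 0, 0]
    - [0, 0, 0]
    - [0, 0, 0]
    - [0, 0, 0]
    - [0, 0, 0]
    - [0, 0, 0]
  delta_pos:
    - [0, 0, 0]
    - [0, 0, 0]
    - [0, 0, 0]
    - [0, 0, 0]
    - [0, 0, 0]
    - [0, 0, -0.012]
    - [0, 0, -0.03]
    - [0, 0, -0.04]
    - [0, 0, -0.04]
    - [0.0196, -0.0301, 0]
    - [0.0196, -0.0301, 0]
    - [0.0196, -0.0301, 0]
    - [0.0196, -0.0301, 0]
    - [0.0196, -0.0301, 0]
    - [0.0196, -0.0301, 0]
    - [0.0196, -0.0301, 0]
    - [0, 0, 0]
    - [0, 0, 0]
    - [0, 0, 0]
  gripper: [0.065, 0.075, 0.085, 0.085, 0.085, 0.085, 0.085, 0.085, 0.085, 0.085, 0.085, 0.085, 0.085, 0.085, 0.085, 0.085, 0.085, 0.085, 0.085]

```text
time: 6.75
tool_pos: [0.4468, -0.081, 0.1532]
tcp_rot: [2.219, 2.22, 0.002]
wrist_force: [0.7, -0.1, 0.3]
width: 0.998
grip_force: 0.0
```

```bash
python3 w.py vial .445 -.080; python3 - <<'E'
from h import *
im=vision.read_camera("scene"); c=cam("scene"); m=seg(im,(188,283),40)
cv2.imwrite("pics/s1.png",cv2.resize(im[150:340,80:420],None,fx=2,fy=2)[:,:,::-1])
E
```

```text
t 6.75 tcp [ 0.4468 -0.081   0.1532] seed [274 214]
[ 0.4454 -0.0809  0.089   0.9628] 2892
```

View pics/s1.png

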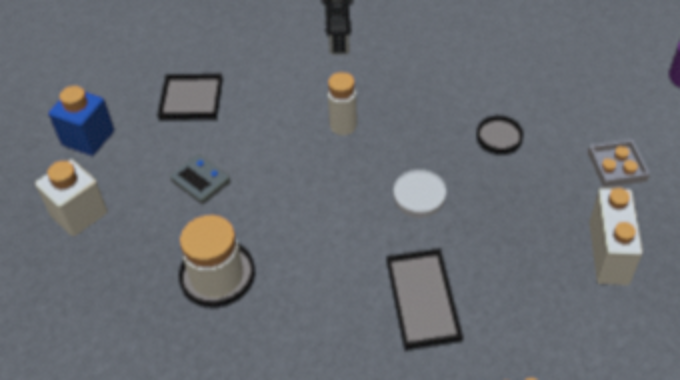

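The pot (crop (210,260)) stands upright inside its nest. The vial's wrist fit agrees to within 1 mm, so I grasp it.

>>> jog_arm:
  turn:
    - [0, 0, 0]
    - [0, 0, 0]
    - [0, 0, 0]
    - [0, 0, 0]
    - [0, 0, 0]
    - [0, 0, 0]
    - [0, 0, 0]
  delta_pos:
    - [-0.0006, 0, 0.02]
    - [0, 0, 0.03]
    - [0, 0, 0.03]
    - [0, 0, 0.025]
    - [0, 0, 0.02]
    - [0, 0, 0]
    - [0, 0, 0]
  gripper: [0.085, 0.085, 0.085, 0.085, 0.085, 0.085, 0.085]

```text
time: 7.43
tool_pos: [0.4455, -0.0817, 0.0261]
tcp_rot: [-2.22, -2.219, 0.003]
wrist_force: [0.3, 0.3, 1.0]
width: 0.998
grip_force: 0.0
```

>>> jog_arm:
  turn:
    - [0, 0, 0]
    - [0, 0, 0]
    - [0, 0, 0]
    - [0, 0, 0]
    - [0, 0, 0]
    - [0, 0, 0]
    - [0, 0, 0]
    - [0, 0, 0]
  delta_pos:
    - [0, 0, 0]
    - [0, 0, 0]
    - [0, 0, 0]
    - [0, 0, 0]
    - [0, 0, 0]
    - [0, 0, 0]
    - [0, 0, 0]
    - [0, 0, 0]
  gripper: [0.05, 0.03, 0.028, 0.028, 0.028, 0.028, 0.028, 0.028]
  grip_force: 35

```text
time: 8.1
tool_pos: [0.4468, -0.0817, 0.0283]
tcp_rot: [2.22, 2.22, 0.002]
wrist_force: [-1.1, 0.1, 6.0]
width: 0.388
grip_force: 34.5
```

>>> jog_arm:
  turn:
    - [0, 0, 0]
    - [0, 0, 0]
    - [0, 0, 0]
    - [0, 0, 0]
    - [0, 0, 0]
    - [0, 0, 0]
    - [0, 0, 0]
    - [0, 0, 0]
    - [0, 0, 0]
    - [0, 0, 0]
    - [0, 0, 0]
    - [0, 0, 0]
    - [0, 0, 0]
  delta_pos:
    - [0, 0, -0.015]
    - [0, 0, -0.035]
    - [0, 0, -0.04]
    - [0, 0, -0.035]
    - [0.0318, 0.005, 0]
    - [0.0318, 0.005, 0]
    - [0.0318, 0.005, 0]
    - [0.0318, 0.005, 0]
    - [0.0318, 0.005, 0]
    - [0.0318, 0.005, 0]
    - [0, 0, 0]
    - [0, 0, 0]
    - [0, 0, 0]
  gripper: [0.028, 0.028, 0.028, 0.028, 0.028, 0.028, 0.028, 0.028, 0.028, 0.028, 0.028, 0.028, 0.028]

```text
time: 9.18
tool_pos: [0.4752, 0.1092, 0.1518]
tcp_rot: [2.22, 2.223, -0.001]
wrist_force: [-0.3, 0.1, -1.7]
width: 0.389
grip_force: 35.0
```

```bash
python3 - <<'E'
from h import *
s=read_state();c=cam("wrist",s);im=vision.read_camera("wrist");cv2.imwrite("pics/c2.png",im[:,:,::-1])
print(s["tool_pos"],s["width"],proj(np.array([[.4755,.110,.006]]),c))
E
```

```text
[0.47524242 0.10920856 0.15180479] 0.38880739615064386 [[277.69040225 196.08425537]]
```

View pics/c2.png

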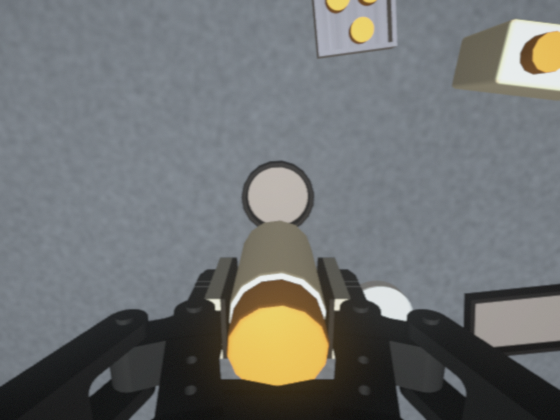

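The vial is held upright, and its nest, centred at (277,196), is where predicted. Next I lower it.

>>> jog_arm:
  turn:
    - [0, 0, 0]
    - [0, 0, 0]
    - [0, 0, 0]
    - [0, 0, 0]
    - [0, 0, 0]
    - [0, 0, 0]
    - [0, 0, 0]
    - [0, 0, 0]
    - [0, 0, 0]
    - [0, 0, 0]
  delta_pos:
    - [0, 0, 0.02]
    - [0, 0, 0.035]
    - [0, 0, 0.03]
    - [0, 0, 0.02]
    - [0, 0, 0.008]
    - [0, 0, 0.004]
    - [0, 0, 0.002]
    - [0, 0, 0.001]
    - [0, 0, 0.001]
    - [0, 0, 0]
  gripper: [0.028, 0.028, 0.028, 0.028, 0.028, 0.028, 0.028, 0.028, 0.028, 0.028]

```text
time: 10.07
tool_pos: [0.4772, 0.1096, 0.0324]
tcp_rot: [2.22, 2.22, 0.004]
wrist_force: [1.2, 0.1, 1.2]
width: 0.388
grip_force: 35.1
```

>>> jog_arm:
  turn:
    - [0, 0, 0]
    - [0, 0, 0]
    - [0, 0, 0]
    - [0, 0, 0]
    - [0, 0, 0]
    - [0, 0, 0]
    - [0, 0, 0]
    - [0, 0, 0]
    - [0, 0, 0]
    - [0, 0, 0]
    - [0, 0, 0]
    - [0, 0, 0]
    - [0, 0, 0]
    - [0, 0, 0]
    - [0, 0, 0]
    - [0, 0, 0]
    - [0, 0, 0]
    - [0, 0, 0]
    - [0, 0, 0]
    - [0, 0, 0]
  delta_pos:
    - [0, 0, 0.001]
    - [0, 0, 0]
    - [0, 0, 0]
    - [0, 0, 0]
    - [0, 0, 0]
    - [0, 0, 0]
    - [0, 0, -0.012]
    - [0, 0, -0.03]
    - [0, 0, -0.04]
    - [0, 0, -0.04]
    - [-0.0377, 0.0069, 0]
    - [-0.0377, 0.0069, 0]
    - [-0.0377, 0.0069, 0]
    - [-0.0377, 0.0069, 0]
    - [-0.0377, 0.0069, 0]
    - [-0.0377, 0.0069, 0]
    - [-0.0377, 0.0069, 0]
    - [-0.0377, 0.0069, 0]
    - [-0.0377, 0.0069, 0]
    - [-0.0377, 0.0069, 0]
  gripper: [0.028, 0.028, 0.045, 0.06, 0.085, 0.085, 0.085, 0.085, 0.085, 0.085, 0.085, 0.085, 0.085, 0.085, 0.085, 0.085, 0.085, 0.085, 0.085, 0.085]

```text
time: 11.73
tool_pos: [0.5445, -0.2694, 0.1516]
tcp_rot: [-2.221, -2.221, 0.0]
wrist_force: [-0.0, -0.4, -0.1]
width: 0.996
grip_force: 0.0
```

>>> jog_arm:
  turn:
    - [0, 0, 0]
    - [0, 0, 0]
    - [0, 0, 0]
    - [0, 0, -0.1225]
    - [0, 0, -0.1225]
    - [0, 0, -0.1225]
    - [0, 0, -0.1225]
    - [0, 0, -0.1225]
    - [0, 0, -0.1225]
    - [0, 0, 0]
    - [0, 0, 0]
    - [0, 0, 0]
  delta_pos:
    - [-0.0377, 0.0069, 0]
    - [-0.0377, 0.0069, 0]
    - [-0.0377, 0.0069, 0]
    - [0, 0, 0]
    - [0, 0, 0]
    - [0, 0, 0]
    - [0, 0, 0]
    - [0, 0, 0]
    - [0, 0, 0]
    - [0, 0, 0]
    - [0, 0, 0]
    - [0, 0, 0]
  gripper: [0.085, 0.085, 0.085, 0.085, 0.085, 0.085, 0.085, 0.085, 0.085, 0.085, 0.085, 0.085]

```text
time: 12.73
tool_pos: [0.5653, -0.3806, 0.1517]
tcp_rot: [-1.279, -2.869, -0.0]
wrist_force: [0.6, -0.3, -0.1]
width: 0.995
grip_force: 0.0
```

```bash
python3 w.py square .5665 -.380 .735; python3 - <<'E'
from h import *
s=read_state(); print(np.round(Rot.from_rotvec(s["tcp_rot"]).as_matrix(),3),s["q"])
E
```

```text
t 12.73 tcp [ 0.5653 -0.3806  0.1517] seed [279 217]
[ 0.5657 -0.3797  0.7785  0.942 ] 5698
[[-0.669  0.743 -0.   ]
 [ 0.743  0.669  0.   ]
 [ 0.    -0.    -1.   ]] [-6.29099858e-01  3.31620547e-01  1.66749128e+00 -5.58692286e-06
  1.14282826e+00 -1.36172843e+00]
```

View pics/w_square.png

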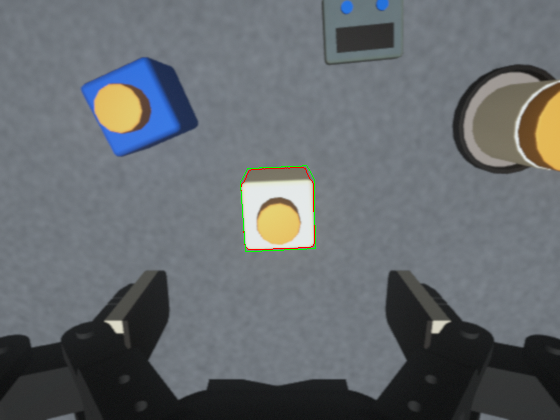

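The white square bottle is at (279,210), well fitted and about 0.04 rad off the gripper. The blue one at (140,105) is clear. I correct the turn by 0.04 and descend.

>>> jog_arm:
  turn:
    - [0, 0, -0.04]
    - [0, 0, 0]
    - [0, 0, 0]
    - [0, 0, 0]
    - [0, 0, 0]
    - [0, 0, 0]
    - [0, 0, 0]
  delta_pos:
    - [0, 0, 0.02]
    - [0, 0, 0.03]
    - [0, 0, 0.03]
    - [0, 0, 0.025]
    - [0, 0, 0.02]
    - [0, 0, 0]
    - [0, 0, 0]
  gripper: [0.085, 0.085, 0.085, 0.085, 0.085, 0.085, 0.085]

```text
time: 13.37
tool_pos: [0.5643, -0.3798, 0.0254]
tcp_rot: [-1.217, -2.892, -0.001]
wrist_force: [0.7, -0.8, 0.5]
width: 0.995
grip_force: 0.0
```

>>> jog_arm:
  turn:
    - [0, 0, 0]
    - [0, 0, 0]
    - [0, 0, 0]
    - [0, 0, 0]
    - [0, 0, 0]
    - [0, 0, 0]
    - [0, 0, 0]
  delta_pos:
    - [0, 0, 0]
    - [0, 0, 0]
    - [0, 0, 0]
    - [0, 0, 0]
    - [0, 0, 0]
    - [0, 0, 0]
    - [0, 0, 0]
  gripper: [0.06, 0.042, 0.042, 0.042, 0.042, 0.042, 0.042]
  grip_force: 45

```text
time: 13.95
tool_pos: [0.567, -0.3818, 0.0295]
tcp_rot: [1.216, 2.892, -0.002]
wrist_force: [0.9, -0.5, 5.9]
width: 0.555
grip_force: 48.0
```

>>> jog_arm:
  turn:
    - [0, 0, 0]
    - [0, 0, 0]
    - [0, 0, 0]
    - [0, 0, 0]
    - [0, 0, 0.1143]
    - [0, 0, 0.1143]
    - [0, 0, 0.1143]
    - [0, 0, 0.1143]
    - [0, 0, 0.1143]
    - [0, 0, 0.1143]
    - [0, 0, 0.1142]
    - [0, 0, 0]
    - [0, 0, 0]
    - [0, 0, 0]
    - [0, 0, 0]
    - [0, 0, 0]
    - [0, 0, 0]
    - [0, 0, 0]
    - [0, 0, 0]
    - [0, 0, 0]
  delta_pos:
    - [0, 0, -0.015]
    - [0, 0, -0.035]
    - [0, 0, -0.04]
    - [0, 0, -0.035]
    - [0, 0, 0]
    - [0, 0, 0]
    - [0, 0, 0]
    - [0, 0, 0]
    - [0, 0, 0]
    - [0, 0, 0]
    - [0, 0, 0]
    - [0.0173, -0.0294, 0]
    - [0.0173, -0.0294, 0]
    - [0.0173, -0.0294, 0]
    - [0.0173, -0.0294, 0]
    - [0.0173, -0.0294, 0]
    - [0.0173, -0.0294, 0]
    - [0, 0, 0]
    - [0, 0, 0]
    - [0, 0, 0]
  gripper: [0.042, 0.042, 0.042, 0.042, 0.042, 0.042, 0.042, 0.042, 0.042, 0.042, 0.042, 0.042, 0.042, 0.042, 0.042, 0.042, 0.042, 0.042, 0.042, 0.042]

```text
time: 15.62
tool_pos: [0.3921, -0.2729, 0.153]
tcp_rot: [2.248, 2.192, 0.001]
wrist_force: [0.1, -0.8, -1.3]
width: 0.553
grip_force: 47.4
```

```bash
python3 - <<'E'
from h import *
s=read_state();c=cam("wrist",s);im=vision.read_camera("wrist")
R=Rot.from_euler("z",-.025).as_matrix()
uv=proj(M["square_nest"]@R.T+[.3925,-.272,0],c)[4:]
for p in uv: cv2.circle(im,tuple(int(round(v)) for v in p),3,(0,255,0),1)
cv2.imwrite("pics/c3.png",im[:,:,::-1])
print(s["tool_pos"],s["width"],uv,np.round(Rot.from_rotvec(s["tcp_rot"]).as_matrix(),3))
E
```

```text
[ 0.39206453 -0.27286251  0.15301906] 0.552567168225504 [] [[ 0.025  1.     0.002]
 [ 1.    -0.025 -0.001]
 [-0.001  0.002 -1.   ]]
```

View pics/c3.png

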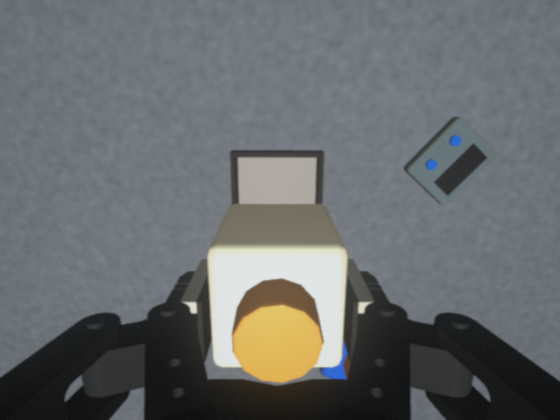

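The square nest, with outer edges at columns 232 to 323 and top at row 151, is centred and parallel to the held bottle. Next I lower it.

>>> jog_arm:
  turn:
    - [0, 0, 0]
    - [0, 0, 0]
    - [0, 0, 0]
    - [0, 0, 0]
    - [0, 0, 0]
    - [0, 0, 0]
    - [0, 0, 0]
    - [0, 0, 0]
    - [0, 0, 0]
    - [0, 0, 0]
    - [0, 0, 0]
  delta_pos:
    - [0, 0, 0.02]
    - [0, 0, 0.035]
    - [0, 0, 0.03]
    - [0, 0, 0.02]
    - [0, 0, 0.008]
    - [0, 0, 0.004]
    - [0, 0, 0.002]
    - [0, 0, 0.001]
    - [0, 0, 0.001]
    - [0, 0, 0.001]
    - [0, 0, 0]
  gripper: [0.042, 0.042, 0.042, 0.042, 0.042, 0.042, 0.042, 0.042, 0.042, 0.042, 0.042]

```text
time: 16.58
tool_pos: [0.3936, -0.274, 0.0335]
tcp_rot: [2.247, 2.192, 0.0]
wrist_force: [-3.4, 3.0, 12.1]
width: 0.559
grip_force: 48.8
```

>>> jog_arm:
  turn:
    - [0, 0, 0]
    - [0, 0, 0]
    - [0, 0, 0]
    - [0, 0, 0]
    - [0, 0, 0]
    - [0, 0, 0]
    - [0, 0, 0]
    - [0, 0, 0]
    - [0, 0, 0]
    - [0, 0, 0]
    - [0, 0, 0]
    - [0, 0, 0]
    - [0, 0, 0]
    - [0, 0, 0]
    - [0, 0, 0]
    - [0, 0, 0]
    - [0, 0, 0]
    - [0, 0, 0]
    - [0, 0, 0]
    - [0, 0, 0]
  delta_pos:
    - [0, 0, 0]
    - [0, 0, 0]
    - [0, 0, 0]
    - [0, 0, 0]
    - [0, 0, -0.012]
    - [0, 0, -0.03]
    - [0, 0, -0.04]
    - [0, 0, -0.04]
    - [0.0324, 0.0164, 0]
    - [0.0324, 0.0164, 0]
    - [0.0324, 0.0164, 0]
    - [0.0324, 0.0164, 0]
    - [0.0324, 0.0164, 0]
    - [0.0324, 0.0164, 0]
    - [0.0324, 0.0164, 0]
    - [0.0324, 0.0164, 0]
    - [0.0324, 0.0164, 0]
    - [0.0324, 0.0164, 0]
    - [0.0324, 0.0164, 0]
    - [0.0324, 0.0164, 0]
  gripper: [0.055, 0.07, 0.085, 0.085, 0.085, 0.085, 0.085, 0.085, 0.085, 0.085, 0.085, 0.085, 0.085, 0.085, 0.085, 0.085, 0.085, 0.085, 0.085, 0.085]

```text
time: 18.25
tool_pos: [0.5987, 0.1131, 0.1518]
tcp_rot: [-2.249, -2.194, 0.0]
wrist_force: [1.2, -0.5, 0.3]
width: 0.998
grip_force: 0.0
```

>>> jog_arm:
  turn:
    - [0, 0, 0]
    - [0, 0, 0]
    - [0, 0, 0]
    - [0, 0, -0.1158]
    - [0, 0, -0.1158]
    - [0, 0, -0.1158]
    - [0, 0, -0.1158]
    - [0, 0, -0.1158]
    - [0, 0, -0.1158]
    - [0, 0, -0.1158]
    - [0, 0, -0.1158]
    - [0, 0, -0.1158]
    - [0, 0, -0.1158]
    - [0, 0, -0.1158]
    - [0, 0, -0.1158]
    - [0, 0, -0.1158]
    - [0, 0, 0]
    - [0, 0, 0]
    - [0, 0, 0]
  delta_pos:
    - [0.0324, 0.0164, 0]
    - [0.0324, 0.0164, 0]
    - [0.0324, 0.0164, 0]
    - [0, 0, 0]
    - [0, 0, 0]
    - [0, 0, 0]
    - [0, 0, 0]
    - [0, 0, 0]
    - [0, 0, 0]
    - [0, 0, 0]
    - [0, 0, 0]
    - [0, 0, 0]
    - [0, 0, 0]
    - [0, 0, 0]
    - [0, 0, 0]
    - [0, 0, 0]
    - [0, 0, 0]
    - [0, 0, 0]
    - [0, 0, 0]
  gripper: [0.085, 0.085, 0.085, 0.085, 0.085, 0.085, 0.085, 0.085, 0.085, 0.085, 0.085, 0.085, 0.085, 0.085, 0.085, 0.085, 0.085, 0.085, 0.085]

```text
time: 19.83
tool_pos: [0.6497, 0.2072, 0.1518]
tcp_rot: [-0.146, -3.138, 0.0]
wrist_force: [-0.5, -0.8, 0.3]
width: 0.997
grip_force: 0.0
```

```bash
python3 w.py cassette .650 .208 -.09; python3 - <<'E'
from h import *
s=read_state(); print(np.round(Rot.from_rotvec(s["tcp_rot"]).as_matrix(),3))
im=vision.read_camera("scene");w=cv2.imread("pics/w_cassette.png")
cv2.imwrite("pics/b.png",np.vstack([cv2.resize(w,(400,300)),cv2.resize(im[160:310,80:280],(400,300))[:,:,::-1]]))
E
```

```text
t 19.83 tcp [0.6497 0.2072 0.1518] seed [278 217]
[ 0.6491  0.2061 -0.1057  0.9718] 7153
[[-0.996  0.093 -0.   ]
 [ 0.093  0.996 -0.   ]
 [ 0.    -0.    -1.   ]]
```

View pics/b.png

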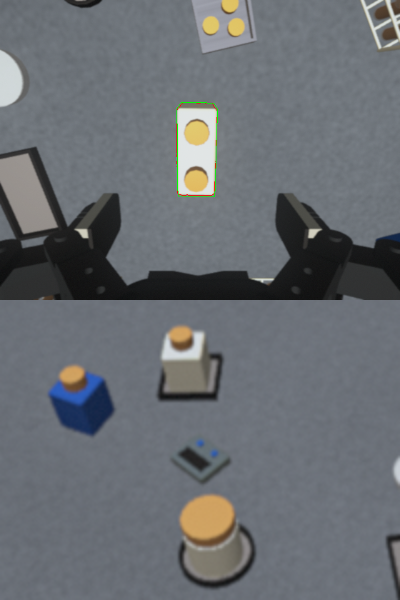

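The bottom half shows the square bottle seated in its nest and the pot in its own. In the top half the cassette, at (196,150), is well fitted and parallel to the fingers. Next I grasp it.

>>> jog_arm:
  turn:
    - [0, 0, 0.013]
    - [0, 0, 0]
    - [0, 0, 0]
    - [0, 0, 0]
    - [0, 0, 0]
    - [0, 0, 0]
    - [0, 0, 0]
  delta_pos:
    - [0.001, -0.001, 0.02]
    - [0, 0, 0.03]
    - [0, 0, 0.03]
    - [0, 0, 0.025]
    - [0, 0, 0.02]
    - [0, 0, 0]
    - [0, 0, 0]
  gripper: [0.085, 0.085, 0.085, 0.085, 0.085, 0.085, 0.085]

```text
time: 20.52
tool_pos: [0.6473, 0.2059, 0.0254]
tcp_rot: [-0.163, -3.134, 0.002]
wrist_force: [-0.5, -0.2, -1.0]
width: 0.995
grip_force: 0.0
```

>>> jog_arm:
  turn:
    - [0, 0, 0]
    - [0, 0, 0]
    - [0, 0, 0]
    - [0, 0, 0]
    - [0, 0, 0]
    - [0, 0, 0]
    - [0, 0, 0]
    - [0, 0, 0]
  delta_pos:
    - [0, 0, 0]
    - [0, 0, 0]
    - [0, 0, 0]
    - [0, 0, 0]
    - [0, 0, 0]
    - [0, 0, 0]
    - [0, 0, 0]
    - [0, 0, 0]
  gripper: [0.05, 0.032, 0.03, 0.03, 0.03, 0.03, 0.03, 0.03]
  grip_force: 45

```text
time: 21.18
tool_pos: [0.65, 0.2067, 0.029]
tcp_rot: [0.162, 3.134, 0.002]
wrist_force: [-1.7, 0.6, 6.4]
width: 0.412
grip_force: 46.8
```

>>> jog_arm:
  turn:
    - [0, 0, 0]
    - [0, 0, 0]
    - [0, 0, 0]
    - [0, 0, 0]
    - [0, 0, -0.1115]
    - [0, 0, -0.1115]
    - [0, 0, 0]
    - [0, 0, 0]
    - [0, 0, 0]
    - [0, 0, 0]
    - [0, 0, 0]
    - [0, 0, 0]
    - [0, 0, 0]
    - [0, 0, 0]
    - [0, 0, 0]
  delta_pos:
    - [0, 0, -0.015]
    - [0, 0, -0.035]
    - [0, 0, -0.04]
    - [0, 0, -0.035]
    - [0, 0, 0]
    - [0, 0, 0]
    - [-0.004, -0.0353, 0]
    - [-0.004, -0.0353, 0]
    - [-0.004, -0.0353, 0]
    - [-0.004, -0.0353, 0]
    - [-0.004, -0.0353, 0]
    - [-0.004, -0.0353, 0]
    - [0, 0, 0]
    - [0, 0, 0]
    - [0, 0, 0]
  gripper: [0.03, 0.03, 0.03, 0.03, 0.03, 0.03, 0.03, 0.03, 0.03, 0.03, 0.03, 0.03, 0.03, 0.03, 0.03]

```text
time: 22.43
tool_pos: [0.6972, -0.0012, 0.1519]
tcp_rot: [0.186, -3.135, -0.001]
wrist_force: [0.1, 0.6, -2.0]
width: 0.414
grip_force: 46.1
```

```bash
python3 - <<'E'
from h import *
s=read_state();c=cam("wrist",s);im=vision.read_camera("wrist")
R=Rot.from_euler("z",.117).as_matrix()
uv=proj(M["cassette_nest"][0]@R.T+[.698,-.001,0],c)[4:]
for p in uv: cv2.circle(im,tuple(int(round(v)) for v in p),3,(0,255,0),1)
cv2.imwrite("pics/c4.png",im[:,:,::-1])
print(s["tool_pos"],s["width"],uv,np.round(Rot.from_rotvec(s["tcp_rot"]).as_matrix(),3))
E
```

```text
[ 0.69719456 -0.0012146   0.15194857] 0.4141351427534762 [[236.30179555 129.41828137]
 [316.45968294 129.47886431]
 [240.09723541 262.87855757]
 [312.57048303 262.89257361]] [[-0.993 -0.118 -0.001]
 [-0.118  0.993  0.001]
 [ 0.001  0.001 -1.   ]]
```

View pics/c4.png

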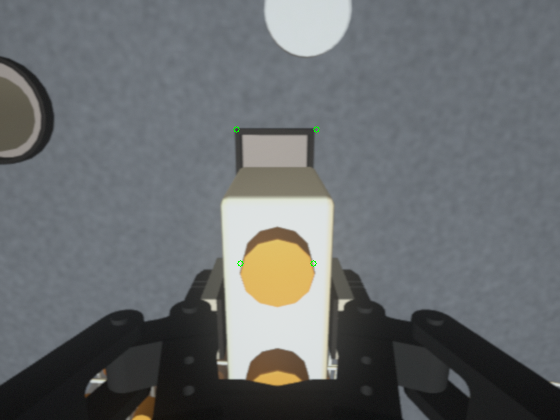

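The predicted nest corners at (236,129) and (316,129) lie on the rim, and the cassette is parallel to it. Next I lower it.

>>> jog_arm:
  turn:
    - [0, 0, 0]
    - [0, 0, 0]
    - [0, 0, 0]
    - [0, 0, 0]
    - [0, 0, 0]
    - [0, 0, 0]
    - [0, 0, 0]
    - [0, 0, 0]
    - [0, 0, 0]
    - [0, 0, 0]
    - [0, 0, 0]
  delta_pos:
    - [0, 0, 0.02]
    - [0, 0, 0.035]
    - [0, 0, 0.03]
    - [0, 0, 0.02]
    - [0, 0, 0.008]
    - [0, 0, 0.004]
    - [0, 0, 0.002]
    - [0, 0, 0.001]
    - [0, 0, 0.001]
    - [0, 0, 0.001]
    - [0, 0, 0]
  gripper: [0.03, 0.03, 0.03, 0.03, 0.03, 0.03, 0.03, 0.03, 0.03, 0.03, 0.03]

```text
time: 23.4
tool_pos: [0.6995, -0.0009, 0.033]
tcp_rot: [-0.187, 3.132, 0.0]
wrist_force: [-1.5, 2.0, 4.4]
width: 0.417
grip_force: 46.7
```

Floor height reached with light contact (the grip was at 0.029, so +4 mm is expected). Release and rise.

>>> jog_arm:
  turn:
    - [0, 0, 0]
    - [0, 0, 0]
    - [0, 0, 0]
    - [0, 0, 0]
    - [0, 0, 0]
    - [0, 0, 0]
    - [0, 0, 0]
    - [0, 0, 0]
    - [0, 0, 0]
    - [0, 0, 0]
    - [0, 0, 0]
    - [0, 0, 0]
    - [0, 0, 0]
    - [0, 0, 0]
    - [0, 0, 0]
    - [0, 0, 0]
  delta_pos:
    - [0, 0, 0]
    - [0, 0, 0]
    - [0, 0, 0]
    - [0, 0, 0]
    - [0, 0, 0]
    - [0, 0, -0.012]
    - [0, 0, -0.03]
    - [0, 0, -0.04]
    - [0, 0, -0.04]
    - [0, 0, -0.03]
    - [0.03, 0, -0.02]
    - [0.03, 0, 0]
    - [0.03, 0, 0]
    - [0.03, 0, 0]
    - [0, 0, 0]
    - [0, 0, 0]
  gripper: [0.045, 0.06, 0.085, 0.085, 0.085, 0.085, 0.085, 0.085, 0.085, 0.085, 0.085, 0.085, 0.085, 0.085, 0.085, 0.085]

```text
time: 24.73
tool_pos: [0.5773, -0.0156, 0.2028]
tcp_rot: [-0.187, 3.135, -0.0]
wrist_force: [1.3, 0.0, -1.1]
width: 0.994
grip_force: 0.0
```

```bash
python3 - <<'E'
from h import *
ims={n:vision.read_camera(n) for n in("scene","side")}
a=cv2.resize(ims["scene"][150:340,80:420],(600,335));b=cv2.resize(ims["side"][180:340,170:430],(430,265))
b=cv2.copyMakeBorder(b,0,0,0,170,cv2.BORDER_CONSTANT)
cv2.imwrite("pics/f.png",np.vstack([a,b])[:,:,::-1])
E
```

```text
(no output)
```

View pics/f.png

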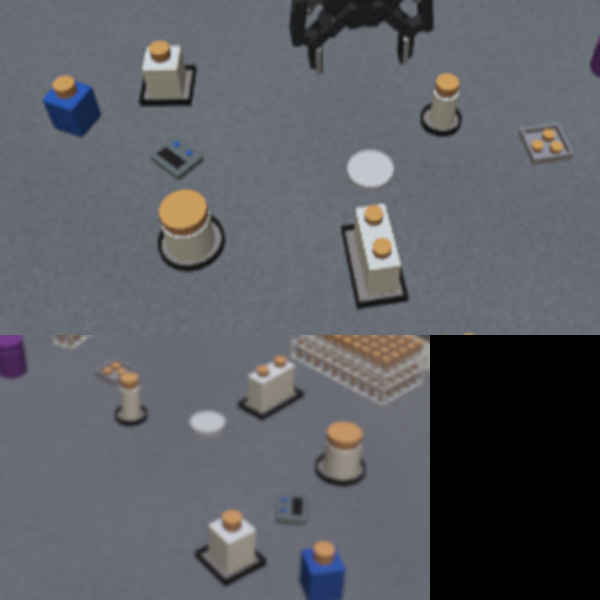

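All four stand upright inside their nests in both views: square (165,75), vial (445,105), pot (187,230), cassette (378,255). The gripper touches nothing.

```bash
python3 -c "
from workcell import ticket
print(ticket.finish_job())"
```

```text
the job is handed in; nothing more can be done
None
```

All four white containers stand upright and flat in their matching nests, the blue and purple look-alikes were left alone, and the job was handed in at about 25 s of the 109 s allowed.

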